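# Hold the spice grinder's bayonet lid at the run mark

## Task

Pick the grinder's black bayonet lid off the cork trivet by its grip bar and lower it onto the spice grinder, lugs in the slots at the white marks, until the cap is fully down on the rim. Then twist it clockwise against the spring until the bar points at the orange run marks, halfway to the red lock marks, without ever letting it click into the lock. Finish while still gripping and holding it there, as it springs back if let go, and leave the other pantry things where they are.

Things in the scene. Friction and masses are not known exactly. Their poses are not given: they have to be found in the camera images.
- grinder: Fixed spice grinder: black base 144 mm across, round steel collar 128 mm across, 120 mm high, open bowl inside. Origin: centre of underside, z up. The mouth (77 mm) takes the lid's plug with about 3 mm play all round. Two slots 23 mm wide in the collar's inner lip lie at its +x and -x, beside white marks; every mark comes twice, half a turn apart, so the lid fits either way round.
- lid: Loose bayonet lid, about 120 g. Origin: centre of the plug's underside, z up. Plug 69 mm across, 16 mm high; two brass lugs at its foot on lid +x and -x, 14 mm wide, 6 mm high, out to 43 mm from the axis; black cap 104 mm across at 16 to 26 mm; grey grip bar along lid x, 60 mm long, 16 mm wide, at 26 to 56 mm. White ticks on the cap at the bar's ends show the lugs.
- lid_bar (a point): Middle of the lid's grip bar, on the lid's axis 48 mm above the lid's origin; with the TCP here the fingertips clear the cap by 3 mm.
- mouth (a point): Centre of the grinder's rim, 120 mm above the grinder's origin; axes as the grinder's. With the lid fully down the cap's underside rests here, the lid's origin is 104 mm above the grinder's, and the lugs lie 4 mm under the lip, free to turn clockwise beneath it (a stop blocks the other way).
- slot_mark (a point): White mark on the grinder's rim, 59 mm from its axis (its twin is straight across); x axis points outwards from the grinder's axis through the mark. The bar points here on entering.
- run_mark (a point): Orange run mark on the grinder's rim, 45 degrees clockwise (seen from above) of the white one (its twin is straight across); x axis points outwards through the mark. The bar must end pointing here.
- lock_mark (a point): Red lock mark on the grinder's rim, 90 degrees clockwise of the white one (its twin is straight across); x axis points outwards. Sprung pawls begin to resist the lugs at about 58 degrees and click over them at about 75; the lid must not get that far.
- run_ring (a joint): Sprung ring in the grinder, pushed round by the lid's lugs: radians clockwise, 0 at rest. It follows the lid once the lid has turned 0.04 to 0.12 rad from the slots (the play), so it reads about 0.68 (0.66 to 0.75) with the lid at the orange mark. Its spring turns the lid back with 0.09 N m at first, 0.16 N m at the orange mark (a 35 N grip holds it).
- trivet: Round cork trivet, fixed, 140 mm across, 12 mm thick, origin at the centre of its underside; the lid starts on it. Grinder and trivet may be on either side.
- screw_lid: Brass-coloured plain jar lid lying flat, 60 mm across, 12 mm high; not for the grinder. Bystander, origin at the centre of its underside.
- spice_jar: Small amber glass jar, 44 mm across, 85 mm high. Bystander, origin at the centre of its underside.
- tall_jar: Tall glass storage jar with steel lid, 84 mm across, 170 mm high. Bystander, origin at the centre of its underside.
- short_jar: Short glass storage jar with steel lid, 80 mm across, 110 mm high. Bystander, origin at the centre of its underside.
- tomato_tin: Tin with a red label, 74 mm across, 110 mm high. Bystander, origin at the centre of its underside.
- olive_jar: Green glass jar with brass lid, 68 mm across, 100 mm high. Bystander, origin at the centre of its underside.
- measuring_cup: Blue ceramic measuring mug, 72 mm across, 55 mm high, with a handle. Bystander, origin at the centre of its underside.
There are look-alikes about, which are no part of the job. What is shaped like the lid but pink is not meant. Of the things that look like the trivet, take the one that is farthest to the robot's right at the start.

How it is judged:
On the way, in this order (a step that is already met when the one before it is completed fails the run):
1. the lid is lifted clear of the trivet in the fingers (contact force between the fingers and lid above 2 N and z of lid in the frame of trivet above 0.05 m), for 0.1 s.
2. the lid is fully down in the grinder's mouth, lugs through the slots (horizontal distance between lid and grinder below 0.007 m and z of lid in the frame of grinder between 0.098 and 0.107 m and angle between lid's own z axis and vertical below 0.08 rad), for 0.1 s.
At the end, for the whole second after the job is handed in: Lid fully down (origin 98 to 107 mm above the grinder's, within 7 mm of its axis, tilt under 0.08 rad), bar within 0.16 rad of the orange run marks, ring at 0.4 to 1.0 rad, lid still (under 0.15 rad/s) and held by the fingers with over 2 N (all of step 2 and contact force between the fingers and lid above 2 N and angle between the x axis of lid and the x axis of run_mark, either way round below 0.16 rad and value of joint run_ring between 0.4 and 1 rad and angular speed of lid below 0.15 rad/s); the arm keeps its last pose, push and grip.
It fails at once if the lid is turned so far that the lock clicks (ring beyond 1.2 rad) (value of joint run_ring above 1.2 rad).
It fails at once if another pantry thing is moved by more than 25 mm (distance of any of screw_lid, spice_jar, tall_jar, short_jar, tomato_tin, olive_jar, measuring_cup from where it was at the start of the episode above 0.025 m).
It also fails if it takes over 48 s, if anything falls off the work surface, if the arm or the gripper's body presses on something with over 40 N, if the wrist force passes 120 N, or if a joint passes its speed limit or range.

## Robot

A 7-joint arm with a two-finger parallel gripper is mounted at the origin on the work surface. World frame = base frame: x ahead of the robot, y to its left, z up, the work surface at z = 0. Lengths are in m, angles in rad, forces in N, time in s.
With the tool pointing down it reaches from about 0.4 to 0.85 m from the base axis. Payload 10.4 kg.
Tool frame: the origin (TCP) lies between the finger pads, 19 mm behind the fingertips; this is the grasp point; z points along the fingers, y is the line along which they close (so a half turn about z gives the same grasp; the last joint's range is limited). The gripper opens to 85 mm and grips with 20 to 120 N. Pads are 22 mm wide; open, the fingers measure 114 mm over their backs; the gripper's body (76 mm by 85 mm) begins 54 mm behind the grasp point. The pads swing forward as they close: fully open they stand 13 mm farther back than shut.
Start: joints at [1.134, 0.332, -0.065, 1.46, 0.022, 1.35, -0.088], TCP at [0.251, -0.572, 0.25] pointing down, gripper open.
Joint ranges: [-2.6, 2.6], [-0.5, 2.12], [-1.47, 1.34], [0.16, 2.42], [-1.27, 4.41], [0.06, 2.06], [-2.6, 2.6]. Speed limits (rad/s): [2.22, 2.22, 2.79, 2.79, 3.14, 3.14, 3.14].

## Interface

Orientations are given as a unit quaternion [x, y, z, w].
In Python, from workcell import manip, vision, order gives the robot as it stands. The module is installed in compiled form; this text tells all that it offers.
- The arm moves only by the tool move_arm, never from a script. Its argument "motion" is a list of rows, each a list of 3 entries, a list of its own where there are three numbers: the shift along the tool's x, y, z scaled (see below), then the turn, a rotation vector about the tool's x, y, z scaled (see below), then the opening, from -1 (shut) to 1 (fully open). In form: [[[dx, dy, dz], [wx, wy, wz], hand], ...]. A call has 1 to 12 rows; each row shifts and turns the commanded pose from where the row before left it, along the tool's axes as they then stand; what a row does not reach is not made up. The controller multiplies each number of a shift by 0.75 m and each number of a turn by pi/4 rad. A row lasts 1/10 s, in which the tool goes at most 50 mm and 8.59 degrees, less where a joint would pass 70% of its speed; a pose out of reach is approached as far as the arm can. A call with a number of a shift or a turn outside -1 to 1 is refused whole. A call with a gripper value outside its range is refused whole. The fingers move at their own pace and stop on an object; "newtons" is the grip in N (left out, the last holds). Time passes only in rows, so rows that do not move let the fingers close. It gives the time, the measured TCP pose, the force, the opening and the grip force at its end, in the units of the state.
- manip.get_obs(): the state, without advancing time (a new reading comes with each control period).
- vision.camera(name): name is "side" or "top"; returns a dict with "pixels" (400x640x3 uint8, red, green, blue), "fx", "fy", "cx", "cy" (pixels), "k1" (the pictures are not rectified: a ray, as slopes to the right and down, at radius r is drawn at 1 + k1 r^2 times it, then the intrinsics apply), "R" (3x3) and "t" (3): a world point X has camera coordinates R X + t. Camera axes: x right, y down, z forward; pixel columns grow to the right and rows downward; lengths in m; the calibration is good to about 2 mm. A picture is of the moment at which its call begins. There is no depth.
- order.hand_in(): hands the job in; it is judged then, once.
The state is a dict: "clock": time; "joint_pos": joint angles; "joint_velocities": joint speeds; "tau": joint torques, N m; "position": TCP position; "ee_rot": TCP orientation; "ft_force": force on the tool from outside, world axes, zero at the start; "torque": the same for the moment, N m; "grip_width": opening from 0.0 (shut) to 1.0 (fully open); "grasp_force": force on a finger pad.
Only numpy, scipy, OpenCV 4.12 (cv2) and the standard library are available. Lean on these libraries where they do the work, as an engineer would, in place of code of your own. Each camera call takes 0.05 s, during which the arm holds its last target. There are 200 camera calls.

## Working session

There is one attempt and no reset: what is moved stays moved. The work goes in short steps, Python scripts to look and compute and a tool call to move; the robot and the scene stay as the last step left them, time stands still between calls to the robot, and variables do not carry over. Pictures are saved under pics/ and viewed, at most 10 in all, crops included, and the job is handed in when it is done.

Besides the shell and the picture viewer there is one more tool, called as name(argument=value, ...) on one line, values as JSON. move_arm: Moves the arm, as the interface text tells. Its arguments: {"type":"object","properties":{"motion":{"type":"array"},"newtons":{"type":"number"}},"required":["motion"]}

```bash
mkdir -p pics
cat > h.py <<'E'
import numpy as np, cv2
from workcell import manip, vision, order
def snap(n,f):
    c=vision.camera(n); cv2.imwrite('pics/'+f+'.png',c['pixels'][:,:,::-1]); np.save('pics/'+f+'.npy',{k:c[k] for k in c if k!='pixels'},allow_pickle=True); return c
def cal(f): return np.load('pics/'+f+'.npy',allow_pickle=True).item()
def ray(c,u,v):
    d=np.array([(u-c['cx'])/c['fx'],(v-c['cy'])/c['fy']]); s=d.copy()
    for _ in range(30): s=d/(1+c['k1']*(s@s))
    R=np.array(c['R']); t=np.array(c['t']); w=R.T@np.r_[s,1]; return -R.T@t,w
def atz(c,u,v,z):
    o,w=ray(c,u,v); return o+w*(z-o[2])/w[2]
def tri(c1,p1,c2,p2):
    o1,w1=ray(c1,*p1);o2,w2=ray(c2,*p2)
    k=np.linalg.lstsq(np.c_[w1,-w2],o2-o1,rcond=None)[0]
    a,b=o1+w1*k[0],o2+w2*k[1]; return (a+b)/2,np.linalg.norm(a-b)
def proj(c,X):
    p=np.array(c['R'])@X+np.array(c['t']); s=p[:2]/p[2]; s=s*(1+c['k1']*(s@s)); return s*[c['fx'],c['fy']]+[c['cx'],c['cy']]
E
python3 - <<'E'
from h import *
for n in('top','side'):
    c=snap(n,n+'0'); print(n,c['fx'],c['k1'],-np.array(c['R']).T@np.array(c['t']),np.round(c['R'],3).tolist())
a=cv2.imread('pics/top0.png');b=cv2.imread('pics/side0.png')
o=manip.get_obs();print(o)
E
```

```text
top 418.5463404717684 -0.00023695910643676827 [ 0.40976703 -0.01357822  1.45691417] [[-0.019, -1.0, 0.003], [-0.994, 0.019, -0.105], [0.105, -0.005, -0.994]]
side 398.33156694141593 -0.05782876121946238 [ 0.38589752 -0.66409447  0.79525992] [[0.973, -0.232, -0.006], [-0.165, -0.674, -0.72], [0.163, 0.702, -0.694]]
{'clock': 0.1, 'joint_pos': array([ 1.13439642,  0.33279359, -0.06473007,  1.46084506,  0.02162588,
        1.34993163, -0.08849282]), 'joint_velocities': array([ 0.0008025 , -0.00200327, -0.00044441, -0.00167974,  0.00039657,
       -0.00048259, -0.00111423]), 'tau': array([ 8.68025854e-04, -6.26745915e+01,  4.87080461e-02, -3.92434251e+01,
        1.62203953e-02,  6.90972010e-03,  7.36348966e-05]), 'position': array([ 0.25118602, -0.57195642,  0.24931086]), 'ee_rot': array([ 9.78666060e-01,  2.05456403e-01, -1.67860427e-04, -6.18105185e-04]), 'ft_force': array([ 0.06821811,  0.39681648, -0.33042374]), 'torque': array([ 0.06808287, -0.05306458, -0.04472266]), 'grasp_force': 0.0, 'grip_width': 1.0007879141562899}
```

View pics/top0.png

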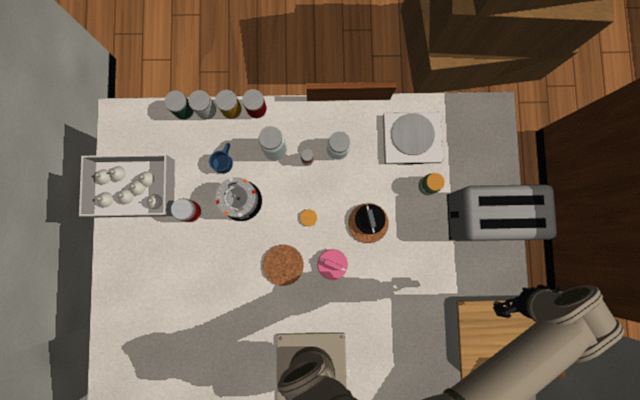

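View pics/side0.png

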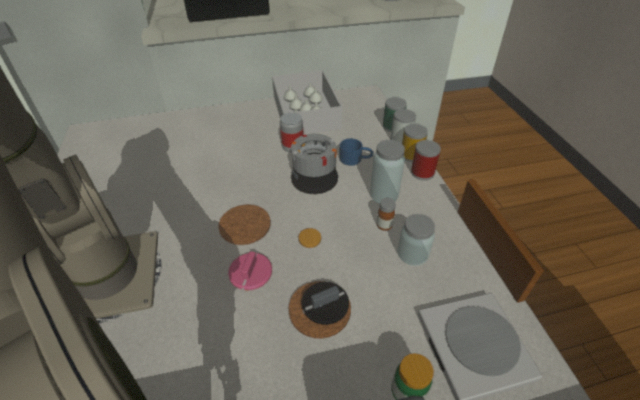

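The top view shows two cork trivets, at (368,222) and (283,264). There are two lids: black at (370,219) and pink at (333,264). The black lid is on the right-hand trivet (image right is the robot's right), so those two fit the description. The grinder is at (239,199) in top and (314,160) in side. I'll confirm this in an enlarged crop.

Run:
```python
from h import *
a=cv2.imread('pics/top0.png');b=cv2.imread('pics/side0.png')
def cr(i,u,v,w,h,s): return cv2.resize(i[v:v+h,u:u+w],None,fx=s,fy=s,interpolation=cv2.INTER_CUBIC)
m=np.vstack([np.hstack([cr(a,345,195,50,50,6),cr(a,212,172,60,50,6)[:, :360]]),np.hstack([cr(b,285,272,75,60,4),cr(b,282,125,90,60,4)])])if 0 else None
L=np.vstack([cr(a,343,194,56,50,7)[:, :392],cr(b,285,275,70,50,5.6)[:, :392]][:2])
G=np.vstack([cr(a,211,174,56,50,7),cr(b,280,130,70,50,5.6)])
n=min(L.shape[0],G.shape[0]);m=np.hstack([L[:n],G[:n]])[:600];m=cv2.resize(m,(784,600)) if m.shape[0]>600 else m
print(L.shape,G.shape,m.shape);cv2.imwrite('pics/crop1.png',m)
```

```text
(630, 392, 3) (630, 392, 3) (600, 784, 3)
```

View pics/crop1.png

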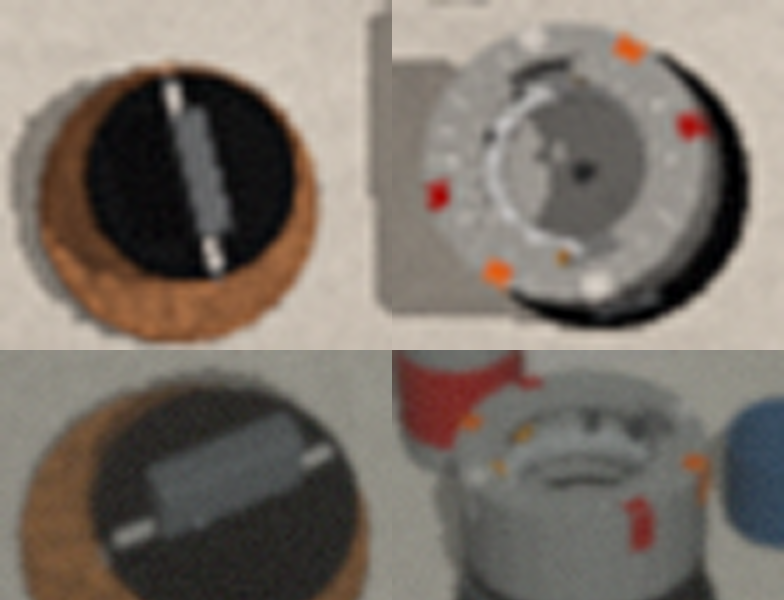

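The crop confirms it: the black lid with the grey bar is on the right-hand trivet. Its cap centre is at crop (191,175), with ticks at (173,96) and (213,252). The grinder's marks in the top crop are white at (533,38) and (597,288), orange at (630,48) and (498,272), and red at (692,125) and (437,195).

```bash
cat > m.py <<'E'
from h import *
t,s=cal('top0'),cal('side0')
T=lambda x,y,ox,oy:(ox+(x+.5)/7-.5,oy+(y+.5)/7-.5)
S=lambda x,y,ox,oy:(ox+(x+.5)/5.6-.5,oy+(y-350+.5)/5.6-.5)
print('lid')
for a,b in(((173,96),(318,456)),((213,252),(135,533))):print(tri(t,T(*a,343,194),s,S(*b,285,275)),atz(t,*T(*a,343,194),.038))
print('cap c',atz(t,*T(191,175,343,194),.038))
print('grinder')
g=lambda p:T(p[0]-392,p[1],211,174); q=lambda p:S(p[0]-392,p[1],280,130)
for a,b in(((630,48),(697,463)),((498,272),(469,423))):print(tri(t,g(a),s,q(b)))
for n,P in(('w',((533,38),(597,288))),('o',((630,48),(498,272))),('r',((692,125),(437,195)))):
  X=[atz(t,*g(p),.12) for p in P]; d=X[0]-X[1]; print(n,(X[0]+X[1])/2,np.linalg.norm(d)/2,np.degrees(np.arctan2(d[1],d[0])))
for a,b,z in(((173,96),(213,252),.038),):
  d=atz(t,*T(*a,343,194),z)-atz(t,*T(*b,343,194),z);print('bar ang',np.degrees(np.arctan2(d[1],d[0])),np.linalg.norm(d))
o=manip.get_obs();from scipy.spatial.transform import Rotation as R;print(R.from_quat(o['ee_rot']).as_matrix())
E
python3 m.py
```

```text
lid
(array([ 0.53384043, -0.20223005,  0.03922867]), np.float64(0.0003224010088350293)) [ 0.53378771 -0.20236814  0.038     ]
(array([ 0.45732886, -0.21898365,  0.03957913]), np.float64(0.0006273748512734682)) [ 0.45769499 -0.21924028  0.038     ]
cap c [ 0.49516931 -0.20984093  0.038     ]
grinder
(array([0.62120333, 0.20161288, 0.12073639]), np.float64(0.0003318591426986814))
(array([0.51771774, 0.26218374, 0.1208527 ]), np.float64(0.001963165918678784))
w [0.56861451 0.23174737 0.12      ] 0.05987618249727704 14.203881231636569
o [0.56996078 0.2320169  0.12      ] 0.059468518766006374 -30.58799901958478
r [0.56976765 0.23182984 0.12      ] 0.060391511993918214 -75.55503036064691
bar ang 12.502003966996009 0.07794081302031548
[[ 9.15575276e-01  4.02146210e-01 -5.82545942e-04]
 [ 4.02146625e-01 -9.15574568e-01  1.14086113e-03]
 [-7.45712688e-05 -1.27881313e-03 -9.99999180e-01]]
```

The measurements hold up. The lid's cap is at z≈0.039 (0.038 expected) and the marks are at z≈0.1205 with radius 59–60 mm. The lid axis is at (0.4955,-0.2105) with the bar at 12.5°. The grinder is at (0.5695,0.2319), with slots at 14.4° and run marks at -30.6°.

```bash
cat > go.py <<'E'
import sys
from h import *
from scipy.spatial.transform import Rotation as R
# usage: go.py x y z yaw_deg : turn needed, and shift expressed after that turn
x,y,z,yaw=map(float,sys.argv[1:5]); o=manip.get_obs()
q=R.from_quat(o['ee_rot']); c,s=np.cos(np.radians(yaw)),np.sin(np.radians(yaw))
G=R.from_matrix(np.array([[c,s,0],[s,-c,0],[0,0,-1]]))
w=(q.inv()*G).as_rotvec(); d=G.inv().apply(np.array([x,y,z])-o['position'])
print('turn',np.round(w/(np.pi/4),4),'shift',np.round(d/.75,4),'rows',np.linalg.norm(d)/.05,np.degrees(np.linalg.norm(w))/8.59)
m=q.as_matrix();print('yaw',np.degrees(np.arctan2(m[1,0],m[0,0])),o['position'],o['joint_pos'].round(3),o['ft_force'].round(1),o['torque'].round(2),o['clock'],o['grip_width'],o['grasp_force'])
E
python3 go.py .4955 -.2105 .14 12.5
```

```text
turn [-0.0016  0.0003  0.2492] shift [ 0.4223 -0.4     0.1457] rows 8.995308226099928 1.3053178026108987
yaw 23.712443208999595 [ 0.25118602 -0.57195642  0.24931086] [ 1.134  0.333 -0.065  1.461  0.022  1.35  -0.088] [ 0.1  0.4 -0.3] [ 0.07 -0.05 -0.04] 0.1 1.0007879141562899 0.0
```

move_arm(motion=[[[0, 0, 0], [0, 0, 0.125], 1], [[0, 0, 0], [0, 0, 0.125], 1], [[0.042, -0.04, 0], [0, 0, 0], 1], [[0.042, -0.04, 0], [0, 0, 0], 1], [[0.042, -0.04, 0], [0, 0, 0], 1], [[0.042, -0.04, 0], [0, 0, 0], 1], [[0.042, -0.04, 0], [0, 0, 0], 1], [[0.042, -0.04, 0], [0, 0, 0], 1], [[0.042, -0.04, 0], [0, 0, 0], 1], [[0.042, -0.04, 0], [0, 0, 0], 1], [[0.042, -0.04, 0], [0, 0, 0], 1], [[0.042, -0.04, 0], [0, 0, 0], 1]], newtons=60)

```text
clock: 1.3
position: [0.4947, -0.2097, 0.2498]
ee_rot: [0.994, 0.108, -0.0, 0.0]
ft_force: [0.8, -0.4, -0.1]
grip_width: 0.998
grasp_force: 0.0
```

```bash
python3 go.py .4955 -.2105 .06 12.5
```

```text
turn [ 0.      0.0003 -0.0011] shift [0.0008 0.0012 0.2531] rows 3.796840135057103 0.006172343374031993
yaw 12.449084651187999 [ 0.49471969 -0.20974981  0.24983892] [ 0.63   0.161 -0.348  1.679  0.057  1.312 -1.082] [ 0.8 -0.4 -0.1] [ 0.   -0.12 -0.  ] 1.3 0.9975327620101349 0.0
```

move_arm(motion=[[[0.001, 0.001, 0.05], [0, 0, 0], 1], [[0, 0, 0.05], [0, 0, 0], 1], [[0, 0, 0.05], [0, 0, 0], 1], [[0, 0, 0.05], [0, 0, 0], 1], [[0, 0, 0.033], [0, 0, 0], 1], [[0, 0, 0.02], [0, 0, 0], 1], [[0, 0, 0], [0, 0, 0], 1], [[0, 0, 0], [0, 0, 0], 1]])

```text
clock: 2.1
position: [0.4956, -0.2121, 0.0612]
ee_rot: [0.994, 0.108, 0.0, 0.0]
ft_force: [-0.2, 1.2, 0.9]
grip_width: 1.0
grasp_force: 0.0
```

```bash
python3 go.py .4955 -.2105 .06 12.5
python3 - <<'E'
from h import *
a=snap('top','top1')['pixels'][:,:,::-1];b=snap('side','side1')['pixels'][:,:,::-1]
cv2.imwrite('pics/c2.png',np.hstack([cv2.resize(a[180:260,330:410],(400,400),interpolation=2),cv2.resize(b[250:330,280:360],(400,400),interpolation=2)]))
E
```

```text
turn [ 0.0007 -0.001  -0.001 ] shift [ 0.0003 -0.0022  0.0015] rows 0.039981585181492994 0.007990336444642731
yaw 12.457232029034568 [ 0.4956288  -0.21212382  0.06115886] [ 0.606  0.356 -0.332  1.872  0.142  0.936 -1.144] [-0.2  1.2  0.9] [-0.01  0.03 -0.  ] 2.1 0.9997143472372211 0.0
```

View pics/c2.png

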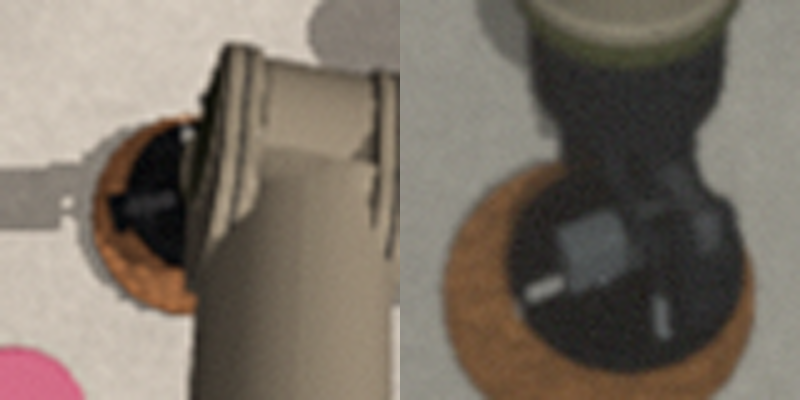

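The side crop shows the fingers straddling the bar near its middle, with the bar's free end at (595,250) and a pad at (660,315). Next I'll nudge 1.6 mm along -y of the tool, close and lift.

move_arm(motion=[[[0, -0.002, 0.001], [0, 0, 0], 1], [[0, 0, 0], [0, 0, 0], -1], [[0, 0, 0], [0, 0, 0], -1], [[0, 0, 0], [0, 0, 0], -1], [[0, 0, 0], [0, 0, 0], -1], [[0, 0, 0], [0, 0, 0], -1], [[0, 0, 0], [0, 0, 0], -1], [[0, 0, 0], [0, 0, 0], -1], [[0, 0, 0], [0, 0, 0], -1]], newtons=60)

```text
clock: 3.1
position: [0.4949, -0.2106, 0.0596]
ee_rot: [0.994, 0.108, 0.0, 0.0]
ft_force: [-0.0, -0.1, 2.2]
grip_width: 0.177
grasp_force: 59.0
```

```bash
python3 go.py .4955 -.2105 .26 12.5
```

```text
turn [ 0.0003 -0.0002 -0.0009] shift [ 8.000e-04  1.000e-04 -2.671e-01] rows 4.007138827689405 0.0053602900962446244
yaw 12.45735132666532 [ 0.49486662 -0.21055097  0.05964407] [ 0.605  0.356 -0.332  1.875  0.142  0.932 -1.147] [-0.  -0.1  2.2] [-0.08  0.07  0.04] 3.1 0.17715424534485125 59.03205692768097
```

move_arm(motion=[[[0, 0, -0.03], [0, 0, 0], -1], [[0, 0, -0.06], [0, 0, 0], -1], [[0, 0, -0.06], [0, 0, 0], -1], [[0, 0, -0.06], [0, 0, 0], -1], [[0, 0, -0.05], [0, 0, 0], -1], [[0, 0, 0], [0, 0, 0], -1], [[0, 0, 0], [0, 0, 0], -1]])

```text
clock: 3.8
position: [0.4947, -0.2105, 0.2545]
ee_rot: [0.994, 0.109, 0.0, 0.0]
ft_force: [-0.2, -0.3, -2.1]
grip_width: 0.18
grasp_force: 58.8
```

move_arm(motion=[[[0.012, -0.0277, 0], [0, 0, 0], -1], [[0.0224, -0.0555, 0], [0, 0, 0], -1], [[0.0224, -0.0555, 0], [0, 0, 0], -1], [[0.0224, -0.0555, 0], [0, 0, 0], -1], [[0.0224, -0.0555, 0], [0, 0, 0], -1], [[0.0224, -0.0555, 0], [0, 0, 0], -1], [[0.0224, -0.0555, 0], [0, 0, 0], -1], [[0.0224, -0.0555, 0], [0, 0, 0], -1], [[0.0224, -0.0555, 0], [0, 0, 0], -1], [[0.0224, -0.0555, 0], [0, 0, 0], -1], [[0.0112, -0.0277, 0], [0, 0, 0], -1]])

```text
clock: 4.9
position: [0.5679, 0.2366, 0.2518]
ee_rot: [0.994, 0.111, -0.002, -0.001]
ft_force: [-0.1, 0.8, -1.7]
grip_width: 0.179
grasp_force: 58.7
```

move_arm(motion=[[[0, 0, 0], [0, 0, -0.1], -1], [[0, 0, 0], [0, 0, -0.18], -1], [[0, 0, 0], [0, 0, -0.18], -1], [[0, 0, 0], [0, 0, -0.18], -1], [[0, 0, 0], [0, 0, -0.18], -1], [[0, 0, 0], [0, 0, -0.18], -1], [[0, 0, 0], [0, 0, -0.18], -1], [[0, 0, 0], [0, 0, -0.18], -1], [[0, 0, 0], [0, 0, -0.18], -1], [[0, 0, 0], [0, 0, -0.18], -1], [[0, 0, 0], [0, 0, -0.18], -1], [[0, 0, 0], [0, 0, -0.18], -1]])

```text
clock: 6.1
position: [0.5688, 0.232, 0.2521]
ee_rot: [0.599, 0.801, -0.001, -0.001]
ft_force: [0.8, 0.9, -0.8]
grip_width: 0.175
grasp_force: 58.8
```

move_arm(motion=[[[0, 0, 0], [0, 0, -0.18], -1], [[0, 0, 0], [0, 0, -0.18], -1], [[0, 0, 0], [0, 0, -0.18], -1], [[0, 0, 0], [0, 0, -0.18], -1], [[0, 0, 0], [0, 0, -0.18], -1], [[0, 0, 0], [0, 0, -0.18], -1], [[0, 0, 0], [0, 0, -0.18], -1], [[0, 0, 0], [0, 0, -0.18], -1], [[0, 0, 0], [0, 0, -0.18], -1], [[0, 0, 0], [0, 0, -0.18], -1], [[0, 0, 0], [0, 0, -0.16], -1], [[0, 0, 0], [0, 0, 0], -1]])

```text
clock: 7.3
position: [0.5689, 0.232, 0.2523]
ee_rot: [-0.125, 0.992, 0.0, -0.002]
ft_force: [-0.7, -0.4, -1.9]
grip_width: 0.174
grasp_force: 58.8
```

```bash
python3 go.py .5695 .2319 .23 194.4;python3 - <<'E'
from h import *
a=snap('top','top2')['pixels'][:,:,::-1];b=snap('side','side2')['pixels'][:,:,::-1]
cv2.imwrite('pics/c3.png',np.hstack([cv2.resize(a[150:250,190:290],(400,400),interpolation=2),cv2.resize(b[90:190,265:365],(400,400),interpolation=2)]))
E
```

```text
turn [ 0.0006 -0.004   0.0003] shift [-0.0007 -0.0004  0.0297] rows 0.4459418056862798 0.021463580494621763
yaw -165.58548421722 [0.56889419 0.23203082 0.25228847] [ 0.364  0.576 -1.188  1.441  0.53   1.48   1.009] [-0.7 -0.4 -1.9] [-0.05  0.   -0.02] 7.3 0.17442177072840515 58.82009267807007
```

View pics/c3.png

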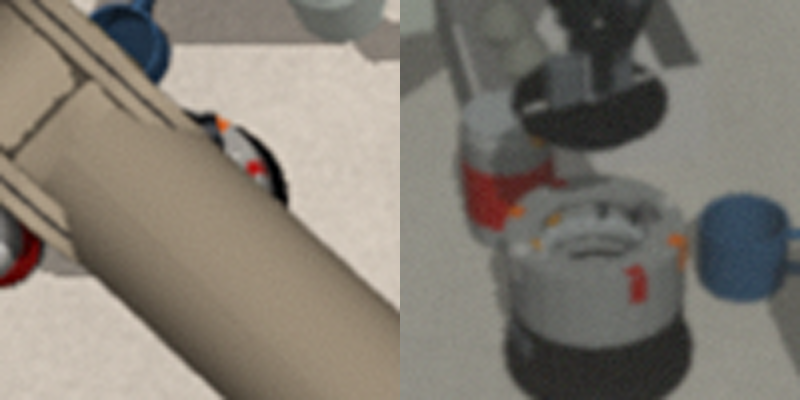

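The lid is held level above the grinder. In the side crop the cap spans x 512–667 and the tick is at (537,105). I'll check the in-hand offset by projection.

Run:
```python
from h import *
c=cal('side2');b=cv2.imread('pics/side2.png').astype(float)
P=np.array([.5689,.2320,.2523]);a=np.linspace(0,2*np.pi,361)
Q=np.array([proj(c,P+[.052*np.cos(t),.052*np.sin(t),z]) for z in(-.022,-.032) for t in a])
f=lambda u,v:((u-265+.5)*4-.5+400,(v-90+.5)*4-.5)
print('pred left',f(*Q[Q[:,0].argmin()]),'right',f(*Q[Q[:,0].argmax()]),'bottom',f(*Q[Q[:,1].argmax()]))
for s in(1,-1):
  y=np.radians(14.4);print('tick',s,f(*proj(c,P+[s*.039*np.cos(y),s*.039*np.sin(y),-.022])))
g=b.mean(2);print(g[115,285:340].astype(int));print(g[105:135,312].astype(int), 'mm/px',c['fx'])
```

```text
pred left (np.float64(512.8283561652272), np.float64(94.98329016584745)) right (np.float64(670.2211783718622), np.float64(92.0079556790883)) bottom (np.float64(589.5750815531778), np.float64(148.88255137318788))
tick 1 (np.float64(643.574602996466), np.float64(77.15989163981948))
tick -1 (np.float64(538.208552085367), np.float64(107.21536715493903))
[125 123 121 122 126 122 118  95  64  43  42  48  52  66  77  81  77  64
  73  77  76  75  75  70  60  56  63  66  65  53  46  41  39  45  44  34
  35  38  40  39  41  38  39  35  41  44  72 122 137 137 140 140 138 141
 143]
[ 69  72  73  76  75  75  76  77  87  88  66  43  34  36  37  41  37  38
  42  43  36  38  66 103 118 112 103  92  87  74] mm/px 398.33156694141593
```

move_arm(motion=[[[-0.0018, -0.0005, 0.02], [0, -0.004, 0], -1], [[0, 0, 0.04], [0, 0, 0], -1], [[0, 0, 0.03], [0, 0, 0], -1], [[0, 0, 0.01], [0, 0, 0], -1], [[0, 0, 0], [0, 0, 0], -1], [[0, 0, 0], [0, 0, 0], -1]])

```text
clock: 8.0
position: [0.5714, 0.2327, 0.1802]
ee_rot: [-0.124, 0.992, 0.0, 0.002]
ft_force: [-0.1, 0.6, -1.2]
grip_width: 0.177
grasp_force: 58.8
```

```bash
python3 go.py .5703 .2319 .152 194.4
```

```text
turn [ 0.0004  0.0052 -0.0037] shift [ 0.0017 -0.0006  0.0376] rows 0.5652016709876777 0.03348461494728536
yaw -165.76840413541723 [0.57139738 0.23266984 0.18022827] [ 0.353  0.629 -1.148  1.534  0.583  1.354  0.971] [-0.1  0.6 -1.2] [ 0.01 -0.02  0.03] 8.0 0.17707076527629093 58.817524909973145
```

move_arm(motion=[[[0.0015, -0.0006, 0.008], [0, 0.005, -0.004], -1], [[0, 0, 0.005], [0, 0, 0], -1], [[0, 0, 0.005], [0, 0, 0], -1], [[0, 0, 0.005], [0, 0, 0], -1], [[0, 0, 0], [0, 0, 0], -1]])

```text
clock: 8.5
position: [0.57, 0.2314, 0.1616]
ee_rot: [-0.126, 0.992, -0.0, -0.001]
ft_force: [0.3, -0.4, -1.9]
grip_width: 0.174
grasp_force: 58.8
```

```bash
python3 go.py .5703 .2319 .152 194.4
```

```text
turn [-0.0003 -0.0019  0.0008] shift [-0.0005  0.0006  0.0129] rows 0.1933332236478392 0.010728958237094495
yaw -165.56515150962178 [0.57004027 0.23137581 0.16164894] [ 0.349  0.646 -1.136  1.554  0.596  1.33   0.966] [ 0.3 -0.4 -1.9] [-0.03 -0.01  0.01] 8.5 0.17449470874641146 58.81636619567871
```

No contact at TCP z 0.162, so the lugs are already in the slots. I'll continue down with a slight overpress.

move_arm(motion=[[[0, 0, 0.005], [0, 0, 0], -1], [[0, 0, 0.004], [0, 0, 0], -1], [[0, 0, 0.004], [0, 0, 0], -1], [[0, 0, 0], [0, 0, 0], -1], [[0, 0, 0], [0, 0, 0], -1]])

```text
clock: 9.0
position: [0.5702, 0.2315, 0.1525]
ee_rot: [-0.126, 0.992, -0.0, -0.0]
ft_force: [0.9, -0.3, -1.5]
grip_width: 0.176
grasp_force: 58.9
```

```bash
python3 go.py .5703 .2319 .152 149.4
```

```text
turn [-5.0000e-04 -1.0000e-03  1.0009e+00] shift [0.0001 0.0005 0.0006] rows 0.011631855258342916 5.243291867856077
yaw -165.56015088861182 [0.57020688 0.2315446  0.15245085] [ 0.346  0.654 -1.13   1.563  0.605  1.315  0.96 ] [ 0.9 -0.3 -1.5] [ 0.    0.03 -0.  ] 9.0 0.17552268475833466 58.884424567222595
```

move_arm(motion=[[[0, 0, 0.001], [0, 0, 0], -1], [[0, 0, 0.001], [0, 0, 0], -1], [[0, 0, 0.001], [0, 0, 0], -1], [[0, 0, 0], [0, 0, 0], -1]])

```text
clock: 9.4
position: [0.5703, 0.2317, 0.1517]
ee_rot: [-0.126, 0.992, -0.0, -0.0]
ft_force: [-4.8, -2.9, 10.7]
grip_width: 0.177
grasp_force: 60.7
```

```bash
python3 go.py .5703 .2319 .152 149.4
```

```text
turn [-9.0000e-04  2.0000e-04  1.0007e+00] shift [ 0.0002  0.0003 -0.0004] rows 0.008008340695934906 5.242551044164128
yaw -165.56650529628382 [0.57029104 0.23165337 0.15168468] [ 0.345  0.655 -1.129  1.564  0.606  1.313  0.959] [-4.8 -2.9 10.7] [-0.75  1.04 -0.06] 9.4 0.1773889026983504 60.70670306682587
```

The cap is seated: z is 0.1517 against 0.152 expected, and the push is about 12 N. Now I'll twist it gently clockwise, which is a + turn about tool z.

move_arm(motion=[[[0, 0, 0], [0, 0, 0.05], -1], [[0, 0, 0], [0, 0, 0.08], -1], [[0, 0, 0], [0, 0, 0.08], -1], [[0, 0, 0], [0, 0, 0.08], -1], [[0, 0, 0], [0, 0, 0.08], -1], [[0, 0, 0], [0, 0, 0.08], -1], [[0, 0, 0], [0, 0, 0.08], -1], [[0, 0, 0], [0, 0, 0.08], -1], [[0, 0, 0], [0, 0, 0.08], -1], [[0, 0, 0], [0, 0, 0.08], -1], [[0, 0, 0], [0, 0, 0.08], -1], [[0, 0, 0], [0, 0, 0], -1]], newtons=80)

```text
clock: 10.6
position: [0.5709, 0.2331, 0.1518]
ee_rot: [0.207, 0.978, 0.001, 0.001]
ft_force: [0.7, 4.0, 7.2]
grip_width: 0.171
grasp_force: 78.4
```

```bash
python3 go.py .5703 .2319 .152 149.4
```

```text
turn [0.0035 0.0013 0.1503] shift [-0.0002 -0.0017 -0.0003] rows 0.026647117170573602 0.7876898524105819
yaw 156.16413122906516 [0.57086688 0.23308464 0.15177538] [ 0.276  0.588 -1.004  1.567  0.512  1.269  0.348] [0.7 4.  7.2] [ 0.55 -0.12  0.01] 10.6 0.17116927493354778 78.38416814804077
```

move_arm(motion=[[[0, -0.001, 0], [0.003, 0, 0.07], -1], [[0, 0, 0], [0, 0, 0.07], -1], [[0, 0, 0], [0, 0, 0.01], -1], [[0, 0, 0], [0, 0, 0], -1], [[0, 0, 0], [0, 0, 0], -1], [[0, 0, 0], [0, 0, 0], -1]])

```text
clock: 11.2
position: [0.5706, 0.2327, 0.1518]
ee_rot: [0.262, 0.965, 0.0, 0.0]
ft_force: [1.3, 3.5, 6.1]
grip_width: 0.173
grasp_force: 78.4
```

```bash
python3 go.py .5703 .2319 .152 149.4
python3 - <<'E'
from h import *
a=snap('top','top3')['pixels'][:,:,::-1];b=snap('side','side3')['pixels'][:,:,::-1]
cv2.imwrite('pics/c4.png',np.hstack([cv2.resize(a[150:250,190:290],(400,400),interpolation=2),cv2.resize(b[110:180,280:350],(400,400),interpolation=2)]))
E
```

```text
turn [0.0011 0.001  0.0039] shift [-0.0002 -0.0011 -0.0003] rows 0.01676040290234872 0.022042800000481446
yaw 149.57667431042813 [0.5705703  0.23266086 0.1517757 ] [ 0.263  0.578 -0.982  1.568  0.497  1.265  0.243] [1.3 3.5 6.1] [ 0.85 -0.26  0.16] 11.2 0.1725369979209848 78.35030794143677
```

View pics/c4.png

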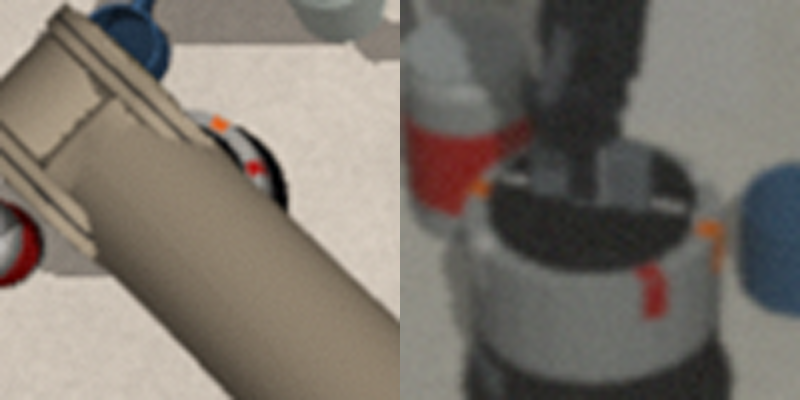

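The side crop shows the cap flat on the rim. The ticks at (515,178) and (668,205) line up with the orange marks at (482,187) and (708,232). The 0.16 N m spring moment is what the text gives for this mark, so I'll hand in.

```bash
python3 -c "
from workcell import order
print(order.hand_in())"
```

```text
the job is handed in; nothing more can be done
None
```

I handed the job in at about 11 s with the lid fully down on the grinder and the bar at the orange run marks (within about 0.01 rad by the tool angle). It is still gripped at 78 N, the lock never clicked, and I saw no other pantry thing moved; the hand-in gave no verdict.

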